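Swing the lathe's tool tray back in line

ROBOT

A 6-joint arm with a two-finger parallel gripper is mounted at the origin on the work surface. World frame = base frame: x ahead of the robot, y to its left, z up, the work surface at z = 0. Lengths are in mm, angles in rad, forces in N, time in s.
With the tool pointing down it reaches from about 325 to 875 mm from the base axis. Payload 4.4 kg.
Tool frame: the origin (TCP) lies at the centre of the arm's flange, where the gripper is bolted on; the fingertips stand bot.tips_ahead ahead of it and the grasp point (between the pads) lies 155 mm ahead of it (bot.tips_ahead is the distance from the TCP to the fingertips, in mm); z points along the fingers, y is the line along which they close (so a half turn about z gives the same grasp; the last joint's range is limited). The gripper opens to 85 mm and grips with 20 to 120 N. Pads are 22 mm wide; open, the fingers measure 114 mm over their backs; the gripper's body (76 mm by 85 mm) begins 54 mm behind the grasp point. The pads swing forward as they close: fully open they stand 13 mm farther back than shut.
Start: joints at [1.165, 0.207, 1.542, -0, 1.393, -0.15], TCP at [145.496, 556.291, 404.682] pointing down, gripper open.
Joint ranges: [-2.73, 2.73], [-0.86, 2.22], [0.23, 2.46], [-1.11, 4.25], [0.08, 2.63], [-2.82, 2.82]. Speed limits (rad/s): [2.79, 2.79, 3.14, 3.14, 3.14, 3.14].

INTERFACE

Orientations are given as a 3x3 rotation matrix whose columns are the frame's x, y, z axes.
In Python, from station import bot, capture gives the robot as it stands.
- The arm moves only by the tool move_arm, never from a script. Its argument "deltas" is a list of rows, each an object of numbers: "gripper": the opening, from -1 (shut) to 1 (fully open), so that 0 is half open; "dx", "dy", "dz": the shift along the world's x, y, z as a fraction of full scale; "roll": the turn about the world's z as a fraction of full scale. In form: [{"gripper": .., "dx": .., "dy": .., "dz": .., "roll": ..}, ...]. A call has 1 to 20 rows; each row is the pose to reach, as a shift and turn from the pose commanded when the call began; what a row does not reach only later rows make up. Full scale, the value 1, is 0.2 m for a shift and 1.5 rad for a turn. A row lasts 1/10 s, in which the tool goes at most 50 mm and 8.59 degrees, less where a joint would pass 70% of its speed; a pose out of reach is approached as far as the arm can. A call with a number of a shift or a turn outside -1 to 1 is refused whole. A call with a gripper value outside its range is refused whole. The fingers move at their own pace and stop on an object; "force" is the grip in N (left out, the last holds). Time passes only in rows, so rows that repeat a pose let the fingers close. It gives the time, the measured TCP pose, the force, the opening and the grip force at its end, in the units of the state.
- bot.get_obs(): the state, without advancing time (a new reading comes with each control period).
- capture(name): name is "scene" or "top" or "wrist"; returns a dict with "img" (480x640x3 uint8, red, green, blue), "fov_y" (degrees; the focal length in pixels is half the picture's height over the tangent of half this angle, whatever the lens; pixels are square), "cx", "cy" (the principal point, pixels), "rvec" (rotation vector, rad) and "tvec" (3), from world to camera coordinates, as OpenCV has them. Camera axes: x right, y down, z forward; pixel columns grow to the right and rows downward; lengths in mm; the calibration is good to about 2 mm. A picture is of the moment at which its call begins. There is no depth.
- bot.job_done(): hands the job in; it is judged then, once.
The state is a dict: "time_s": time; "q": joint angles; "joint_vel": joint speeds; "joint_efforts": joint torques, N m; "tool_pos": TCP position; "tool_rot": TCP orientation; "contact_force": force on the tool from outside, world axes, zero at the start; "moment": the same for the moment, N m; "gripper_width": finger opening in mm; "gripper_force": force on a finger pad.
Only numpy, scipy, OpenCV 4.12 (cv2) and the standard library are available. Lean on these libraries where they do the work, as an engineer would, in place of code of your own. Each camera call takes 0.05 s, during which the arm holds its last target. There are 200 camera calls.

TASK

The open tool tray beside the small wood lathe turns on a pin near one corner and has been left standing askew. Push it near its free end so that it swings round until its long sides are parallel to the lathe bed, and leave it there. Leave the flat board that turns on its own pin, and the small turned bowl, where they are.

Things in the scene. Friction and masses are not known exactly. Their poses are not given: they have to be found in the camera images.
- tray: Open wooden tray 160 x 70 x 45 mm, walls 8, with a divider and fixed metal bits, that turns stiffly on a pin and stays where left (2 to 4 N at its free end). Origin: pin axis, tray underside, 8 mm above bench. x along the long sides to the free end, z up; spans x -20..140, y -20..50 mm. The y = 50 wall faces the robot. Starts swung 20 to 70 deg counter-clockwise of parallel; can overshoot by 15 deg.
- bed (a point): Small grey wood lathe, fixed, across the bench beyond the tray: a bed of two steel bars 860 mm long, 120 mm wide over both, top 85 mm above the bench; headstock up to 230 mm high at the robot's left end. Point: middle of the bed's top edge on the robot's side. Axes are the lathe's: x along the bed towards the headstock, z up. The tray is in line when its x is parallel to this x.
- board_end (a point): Bystander: free end of a solid flat wooden board 160 x 70 x 18 mm with a cork patch, on a pin of its own, at any heading. Point: middle of its free end, on its top face, 26 mm above the bench. Axes are the board's: x along its length towards this end, z up; from this point the board spans x -160..0, y -35..35 mm.
- bowl: Bystander: small dark turned wooden bowl, 90 mm across and 40 mm high, standing loose on the bench beside or between the tray and the board. Origin: centre of its underside.
There are look-alikes about, which are no part of the job. Leave any yellow look-alike of the part that bears tray alone.

How it is judged:
By the outcome, as a careful person would: the job done as asked, in the order asked, and still so for the second after the job is handed in, with the robot touching nothing.
It also fails if it takes over 34 s, if anything falls off the work surface, if the arm or the gripper's body presses on something with over 40 N, if the wrist force passes 120 N, or if a joint passes its speed limit or range.

## Working session

There is one attempt and no reset: what is moved stays moved. The work goes in short steps, Python scripts to look and compute and a tool call to move; the robot and the scene stay as the last step left them, time stands still between calls to the robot, and variables do not carry over. Pictures are saved under pics/ and viewed, at most 10 in all, crops included, and the job is handed in when it is done.

Besides the shell and the picture viewer there is one more tool, called as name(argument=value, ...) on one line, values as JSON. move_arm: Moves the arm, as the interface text tells. Its arguments: {"type":"object","properties":{"deltas":{"type":"array"},"force":{"type":"number"}},"required":["deltas"]}

```bash
mkdir -p pics
cat > h.py <<'E'
import cv2, numpy as np
from station import bot, capture
def snap(n,f):
    c=capture(n); cv2.imwrite(f'pics/{f}.png',c['img'][:,:,::-1]); np.save(f'pics/{f}.npy',c,allow_pickle=True); return c
def load(f): return np.load(f'pics/{f}.npy',allow_pickle=True).item()
def KRt(c):
    f=240/np.tan(np.radians(c['fov_y'])/2); K=np.array([[f,0,c['cx']],[0,f,c['cy']],[0,0,1]])
    return K,cv2.Rodrigues(np.array(c['rvec'],float))[0],np.array(c['tvec'],float).reshape(3)
def ray(c,p,z):
    K,R,t=KRt(c); o=-R.T@t; d=R.T@np.linalg.inv(K)@np.array([p[0],p[1],1.]); return o+d*(z-o[2])/d[2]
def proj(c,X):
    K,R,t=KRt(c); return cv2.projectPoints(np.array(X,float).reshape(-1,1,3),cv2.Rodrigues(R)[0],t,K,None)[0].reshape(-1,2)
E
python3 - <<'E'
from h import *
for n in('scene','top'):
    c=snap(n,n+'1'); K,R,t=KRt(c); print(n,-R.T@t,R[2],K[0,0],c.keys())
print(bot.tips_ahead,bot.get_obs())
E
```

```text
scene [1243.08621893 -187.39763618  690.67116892] [-0.72158971  0.20715559 -0.66060189] 434.980975679511 dict_keys(['img', 'fov_y', 'cx', 'cy', 'rvec', 'tvec'])
top [451.43876846 -10.64702646 896.48283093] [ 0.13614345 -0.0074817  -0.99066088] 483.92814154284713 dict_keys(['img', 'fov_y', 'cx', 'cy', 'rvec', 'tvec'])
173.4 {'time_s': 0.1, 'q': array([ 1.16448074e+00,  2.07388447e-01,  1.54280861e+00, -4.42639672e-06,
        1.39351984e+00, -1.50521368e-01]), 'joint_vel': array([-0.00090953, -0.00436179, -0.00219695, -0.00047144, -0.00039781,
       -0.00030214]), 'joint_efforts': array([-6.53928910e-04, -3.84087074e+01, -2.92551720e+01, -3.22799178e-04,
        4.73714434e-03,  1.01628981e-05]), 'tool_pos': array([145.37692289, 555.98392798, 403.61220237]), 'tool_rot': array([[-9.67462719e-01,  2.53012231e-01, -8.35558772e-04],
       [ 2.53013416e-01,  9.67460799e-01, -1.95301983e-03],
       [ 3.14232451e-04, -2.10088146e-03, -9.99997744e-01]]), 'contact_force': array([-0.86995359, -0.24588262,  0.11693998]), 'moment': array([0.06606056, 0.01270364, 0.0114462 ]), 'gripper_force': 0.0, 'gripper_width': 85.57341009203773}
```

View pics/scene1.png

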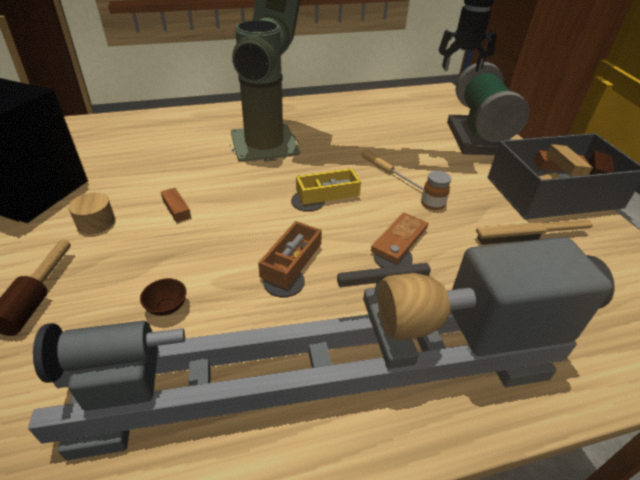

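View pics/top1.png

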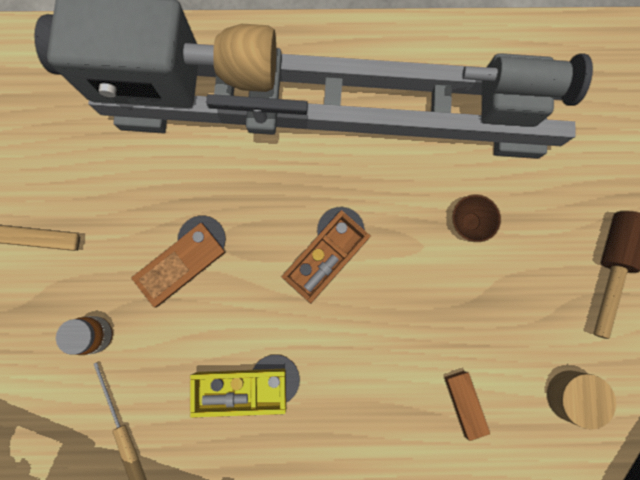

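The top view shows the brown open tray at (325,255), with its pin near (341,228) and its free end near (297,285). It could be confused with the yellow tray at (238,392), the flat board at (180,265) or the brown block at (467,405). I choose (325,255) because it's brown, open, and has a divider and bits. The bowl is at (476,218), and the bed's near edge runs from about (90,103) to (575,137).

Run:
```python
from h import *
t=load('top1');s=load('scene1')
a=cv2.resize(t['img'][195:315,270:390],(480,480),interpolation=cv2.INTER_CUBIC)
b=cv2.resize(s['img'][215:305,250:330],(320,360),interpolation=cv2.INTER_CUBIC)
o=np.zeros((480,800,3),np.uint8);o[:,:480]=a;o[:360,480:]=b
cv2.imwrite('pics/crop1.png',o[:,:,::-1])
hsv=cv2.cvtColor(t['img'],cv2.COLOR_RGB2HSV)
print(hsv[275,165],hsv[240,330],hsv[130,400],hsv[200,250])
# bed front top edge: per column, topmost..bottom of grey front rail
g=(hsv[...,1]<60).astype(np.uint8)
for r in (115,125,135,145): print(r,[tuple(map(int,t['img'][r+k,400])) for k in (0,)])
print([ (int(y),tuple(map(int,t['img'][y,400]))) for y in range(104,142,2)])
```

```text
[ 14 127 147] [ 12 153 137] [90  8 64] [ 18 101 176]
115 [(139, 138, 139)]
125 [(100, 99, 100)]
135 [(90, 81, 68)]
145 [(194, 168, 120)]
[(104, (196, 172, 124)), (106, (194, 164, 117)), (108, (191, 163, 116)), (110, (140, 137, 133)), (112, (134, 135, 136)), (114, (137, 136, 137)), (116, (140, 139, 140)), (118, (140, 140, 140)), (120, (137, 136, 137)), (122, (139, 139, 140)), (124, (133, 133, 134)), (126, (66, 67, 66)), (128, (63, 62, 63)), (130, (62, 64, 64)), (132, (63, 63, 64)), (134, (63, 62, 63)), (136, (122, 105, 78)), (138, (131, 110, 79)), (140, (184, 167, 119))]
```

View pics/crop1.png

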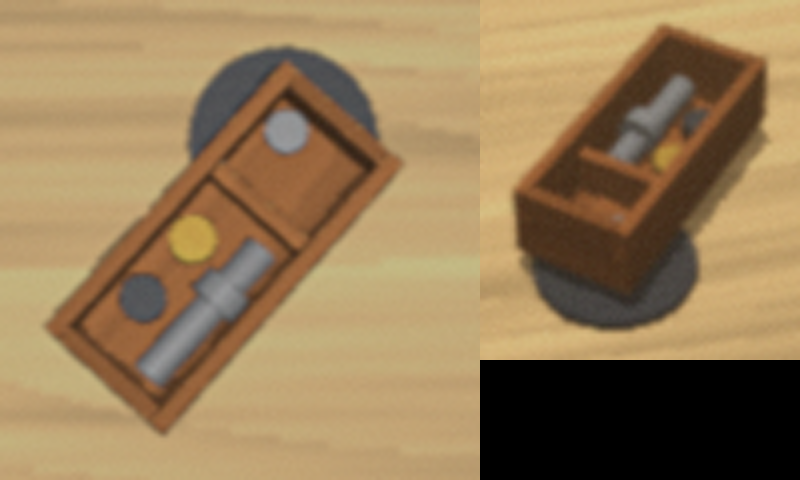

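The crop shows the rim's corners clearly (x4 crop pixels). In the top view, the pin end is at (287,62) and (402,160), and the free end is at (165,432) and (47,325). In the scene view they are (627,235), (517,195), (665,25) and (768,62). The pin head is at the upper end, in the corner farther from the wall that faces the robot, so this is the tray.

```bash
cat > m.py <<'E'
from h import *
t=load('top1');s=load('scene1')
P=lambda u,o:(np.array(u,float)+.5)/4-.5+np.array(o)
T=P([[287,62],[402,160],[165,432],[47,325]],[270,195])
u=np.array([[627,235],[517,195],[665,25],[768,62]])-[480,0]; S=P(u,[250,215])
def M(c): K,R,tt=KRt(c); return K@np.c_[R,tt]
X=cv2.triangulatePoints(M(t),M(s),T.T,S.T); print('tri',(X[:3]/X[3]).T.round(1))
Y=np.array([ray(t,p,53) for p in T]); print('z53',Y.round(1))
print('sides',[round(np.linalg.norm(Y[i]-Y[i-1]),1) for i in range(4)])
ex=(Y[3]-Y[0]+Y[2]-Y[1]); ex/=np.linalg.norm(ex); ey=np.array([-ex[1],ex[0],0])
c=Y.mean(0); pin=c-60*ex-15*ey
print('pin',pin.round(1),'check',ray(t,P([287,131],[270,195]),20).round(1),'heading',np.degrees(np.arctan2(ex[1],ex[0])))
# bed top front edge: light->dark step per column
gray=cv2.cvtColor(t['img'],cv2.COLOR_RGB2GRAY).astype(float)
E=[]
for x in list(range(320,425,5))+list(range(460,485,5)):
    y0=int(103+(x-90)*.07)-8; col=gray[y0:y0+18,x]; d=np.diff(col); k=int(np.argmin(d)); E.append((x,y0+k+.5))
W=np.array([ray(t,p,85) for p in E]); 
l=cv2.fitLine(W[:,:2].astype(np.float32),cv2.DIST_HUBER,0,.01,.01).ravel(); 
if l[1]<0:l[:2]*=-1
print('bed',W[0],W[-1],'heading',np.degrees(np.arctan2(l[1],l[0])),'res',np.abs((W[:,:2]-l[2:])@[-l[1],l[0]]).max())
hsv=cv2.cvtColor(t['img'],cv2.COLOR_RGB2HSV)
print('bowl',ray(t,(476,218),40),'board corners',[ray(t,p,26).round() for p in ((204,224),(225,252),(157,306),(132,277))])
E
python3 m.py
```

```text
tri [[ 632.9  -65.2   50.4]
 [ 588.5 -115.    48.1]
 [ 469.9   -8.    49.3]
 [ 516.9   42.4   49.7]]
z53 [[ 632.3  -65.    53. ]
 [ 587.6 -114.9   53. ]
 [ 469.6   -8.9   53. ]
 [ 516.6   42.    53. ]]
sides [np.float64(157.7), np.float64(67.0), np.float64(158.7), np.float64(69.3)]
pin [606. -66.  53.] check [607.  -66.5  20. ] heading 137.64903505382537
bed [788.20292419 -28.68508816  85.        ] [ 765.08821426 -309.05556268   85.        ] heading 85.25853 res 1.1768270277558173
bowl [ 617.81143107 -308.58517504   40.        ] board corners [array([615., 185.,  26.]), array([563., 146.,  26.]), array([468., 265.,  26.]), array([520., 312.,  26.])]
```

Heading error is about 52.4° (tray 137.6°, bed 85.3°). The triangulated rim height is about 50 mm, the sides measure 158 x 68 mm, and the pin cross-checks. I'll travel high with the fingers shut, then descend on the robot's side of the free end.

move_arm(deltas=[{"gripper":-1,"dx":0.25,"dy":-0.5,"dz":0,"roll":0.05},{"gripper":-1,"dx":0.5,"dy":-1,"dz":0,"roll":0.116},{"gripper":-1,"dx":0.5,"dy":-1,"dz":0,"roll":0.116},{"gripper":-1,"dx":0.5,"dy":-1,"dz":0,"roll":0.116},{"gripper":-1,"dx":0.5,"dy":-1,"dz":0,"roll":0.116},{"gripper":-1,"dx":0.5,"dy":-1,"dz":0,"roll":0.116}])

```text
time_s: 0.7
tool_pos: [246.2, 354.0, 404.2]
tool_rot: [[-0.996, 0.086, -0.0], [0.086, 0.996, -0.001], [0.0, -0.001, -1.0]]
contact_force: [0.4, 0.3, -0.2]
gripper_width: -0.1
gripper_force: 0.0
```

move_arm(deltas=[{"gripper":-1,"dx":0.5,"dy":-1,"dz":0,"roll":0},{"gripper":-1,"dx":0.5,"dy":-1,"dz":0,"roll":0},{"gripper":-1,"dx":0.5,"dy":-1,"dz":0,"roll":0},{"gripper":-1,"dx":0.5,"dy":-1,"dz":0,"roll":0},{"gripper":-1,"dx":0.5,"dy":-1,"dz":0,"roll":0},{"gripper":-1,"dx":0.5,"dy":-1,"dz":0,"roll":0}])

```text
time_s: 1.3
tool_pos: [346.7, 154.9, 404.7]
tool_rot: [[-0.996, 0.086, 0.0], [0.086, 0.996, -0.0], [-0.0, -0.0, -1.0]]
contact_force: [-0.4, 0.7, -0.6]
gripper_width: -0.2
gripper_force: 0.0
```

move_arm(deltas=[{"gripper":-1,"dx":0.5,"dy":-1,"dz":0,"roll":0},{"gripper":-1,"dx":0.5,"dy":-1,"dz":0,"roll":0},{"gripper":-1,"dx":0.5,"dy":-1,"dz":0,"roll":0},{"gripper":-1,"dx":0.5,"dy":-1,"dz":0,"roll":0},{"gripper":-1,"dx":0.5,"dy":-1,"dz":0,"roll":0},{"gripper":-1,"dx":0.5,"dy":-1,"dz":0,"roll":0}])

```text
time_s: 1.9
tool_pos: [447.1, -44.7, 404.5]
tool_rot: [[-0.996, 0.084, 0.0], [0.084, 0.996, 0.0], [-0.0, 0.0, -1.0]]
contact_force: [-0.4, 0.7, -0.2]
gripper_width: -0.2
gripper_force: 0.0
```

move_arm(deltas=[{"gripper":-1,"dx":0,"dy":-0.07,"dz":-0.2,"roll":0},{"gripper":-1,"dx":0,"dy":-0.07,"dz":-0.4,"roll":0},{"gripper":-1,"dx":0,"dy":-0.07,"dz":-0.6,"roll":0},{"gripper":-1,"dx":0,"dy":-0.07,"dz":-0.8,"roll":0},{"gripper":-1,"dx":0,"dy":-0.07,"dz":-0.9,"roll":0},{"gripper":-1,"dx":0,"dy":-0.07,"dz":-1,"roll":0},{"gripper":-1,"dx":0,"dy":-0.07,"dz":-1,"roll":0},{"gripper":-1,"dx":0,"dy":-0.07,"dz":-1,"roll":0}])

```text
time_s: 2.7
tool_pos: [445.5, -56.1, 204.7]
tool_rot: [[-0.997, 0.08, -0.001], [0.08, 0.997, 0.001], [0.001, 0.001, -1.0]]
contact_force: [0.6, -0.0, 0.1]
gripper_width: 0.1
gripper_force: 0.0
```

Run:
```python
from h import *
o=bot.get_obs();print(o['time_s'],o['tool_pos'],np.degrees(np.arctan2(o['tool_rot'][1,1],o['tool_rot'][0,1])),o['contact_force'],o['gripper_width'])
snap('top','top2')
pin=np.array([606,-66.]);p0=np.array([445.5,-57.7])
for th in (137.65,130,120,110,100,95,91,88,85.26):
    r=np.radians(th);ex=np.array([np.cos(r),np.sin(r)]);ey=np.array([-ex[1],ex[0]]);d=np.radians(th-85.26)
    F=pin+120*ex+(50+11*np.cos(d)+14.5*np.sin(d))*ey; print(th,F.round(1),((F-p0)/200).round(3))
```

```text
2.7 [445.48053329 -56.08724399 204.67276442] 85.42865387788957 [ 0.58916136 -0.0403163   0.09614418] 0.05983089296559414
137.65 [471.4 -35.6] [0.129 0.111]
130 [476.8 -17.8] [0.156 0.2  ]
120 [487.7   4.3] [0.211 0.31 ]
110 [502.9  24.2] [0.287 0.409]
100 [521.8  41. ] [0.382 0.494]
95 [532.5  48. ] [0.435 0.529]
91 [541.5  52.9] [0.48  0.553]
88 [548.5  56.1] [0.515 0.569]
85.26 [555.1  58.6] [0.548 0.582]
```

View pics/top2.png

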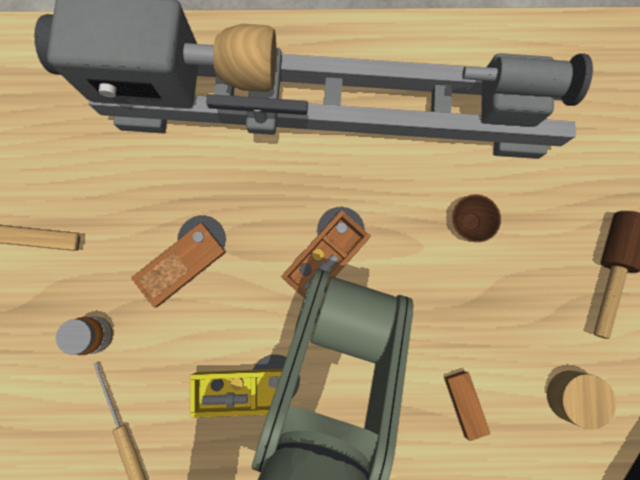

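The tray hasn't moved, and the arm is poised on the robot's side of it, with the tips about 31 mm above the bench. Next is a sweep to about 90°, stopping short.

move_arm(deltas=[{"gripper":-1,"dx":0.07,"dy":0.06,"dz":0,"roll":0},{"gripper":-1,"dx":0.12,"dy":0.1,"dz":0,"roll":0},{"gripper":-1,"dx":0.142,"dy":0.155,"dz":0,"roll":0},{"gripper":-1,"dx":0.156,"dy":0.2,"dz":0,"roll":0},{"gripper":-1,"dx":0.183,"dy":0.255,"dz":0,"roll":0},{"gripper":-1,"dx":0.211,"dy":0.31,"dz":0,"roll":0},{"gripper":-1,"dx":0.248,"dy":0.36,"dz":0,"roll":0},{"gripper":-1,"dx":0.287,"dy":0.409,"dz":0,"roll":0},{"gripper":-1,"dx":0.334,"dy":0.452,"dz":0,"roll":0},{"gripper":-1,"dx":0.382,"dy":0.494,"dz":0,"roll":0},{"gripper":-1,"dx":0.41,"dy":0.512,"dz":0,"roll":0},{"gripper":-1,"dx":0.435,"dy":0.529,"dz":0,"roll":0},{"gripper":-1,"dx":0.46,"dy":0.54,"dz":0,"roll":0},{"gripper":-1,"dx":0.48,"dy":0.55,"dz":0,"roll":0},{"gripper":-1,"dx":0.49,"dy":0.555,"dz":0,"roll":0},{"gripper":-1,"dx":0.49,"dy":0.555,"dz":0,"roll":0},{"gripper":-1,"dx":0.49,"dy":0.555,"dz":0,"roll":0}])

```text
time_s: 4.45
tool_pos: [543.6, 53.3, 204.8]
tool_rot: [[-0.997, 0.082, 0.001], [0.082, 0.997, 0.0], [-0.001, 0.0, -1.0]]
contact_force: [-0.8, -0.1, -0.3]
gripper_width: -0.3
gripper_force: 0.5
```

Run:
```python
from h import *
t=snap('top','top3');s=snap('scene','scene3')
a=cv2.resize(t['img'][170:290,250:390],(560,480),interpolation=cv2.INTER_CUBIC)
cv2.imwrite('pics/crop3.png',a[:,:,::-1])
```

```text
(no output)
```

View pics/crop3.png

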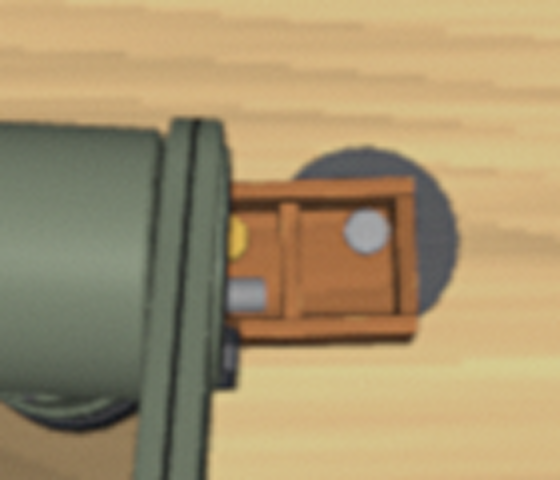

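The tray is now within about 6° of the bed: its top edge runs from (232,184) to (413,178) in the crop, while the bed slopes the other way. I'll nudge it about 3°, then back off for a clear view.

move_arm(deltas=[{"gripper":-1,"dx":0.015,"dy":0.008,"dz":0,"roll":0},{"gripper":-1,"dx":0.03,"dy":0.015,"dz":0,"roll":0},{"gripper":-1,"dx":0.036,"dy":0.018,"dz":0,"roll":0},{"gripper":-1,"dx":0.036,"dy":0.018,"dz":0,"roll":0},{"gripper":-1,"dx":0.036,"dy":0.018,"dz":0,"roll":0},{"gripper":-1,"dx":-0.1,"dy":0.018,"dz":0,"roll":0},{"gripper":-1,"dx":-0.3,"dy":0,"dz":0.1,"roll":0},{"gripper":-1,"dx":-0.5,"dy":-0.1,"dz":0.3,"roll":0},{"gripper":-1,"dx":-0.7,"dy":-0.2,"dz":0.5,"roll":0},{"gripper":-1,"dx":-0.8,"dy":-0.3,"dz":0.5,"roll":0},{"gripper":-1,"dx":-0.8,"dy":-0.3,"dz":0.5,"roll":0},{"gripper":-1,"dx":-0.8,"dy":-0.3,"dz":0.5,"roll":0}])

```text
time_s: 5.75
tool_pos: [383.6, -7.1, 305.7]
tool_rot: [[-0.996, 0.084, 0.004], [0.084, 0.997, -0.0], [-0.004, -0.0, -1.0]]
contact_force: [1.1, -0.8, 0.8]
gripper_width: -0.3
gripper_force: 0.0
```

Run:
```python
from h import *
t=snap('top','top4');s=snap('scene','scene4')
a=cv2.resize(t['img'][180:280,240:380],(560,400),interpolation=cv2.INTER_CUBIC)
b=cv2.resize(s['img'][205:305,240:380],(560,400),interpolation=cv2.INTER_CUBIC)
o=np.zeros((600,800,3),np.uint8);o[:400,:560]=a;o[400:,:280]=b[::2,::2];
cv2.imwrite('pics/crop4.png',o[:,:,::-1]);print(bot.get_obs()['tool_pos'])
```

```text
[384.12255798  -6.55971814 304.78353361]
```

View pics/crop4.png

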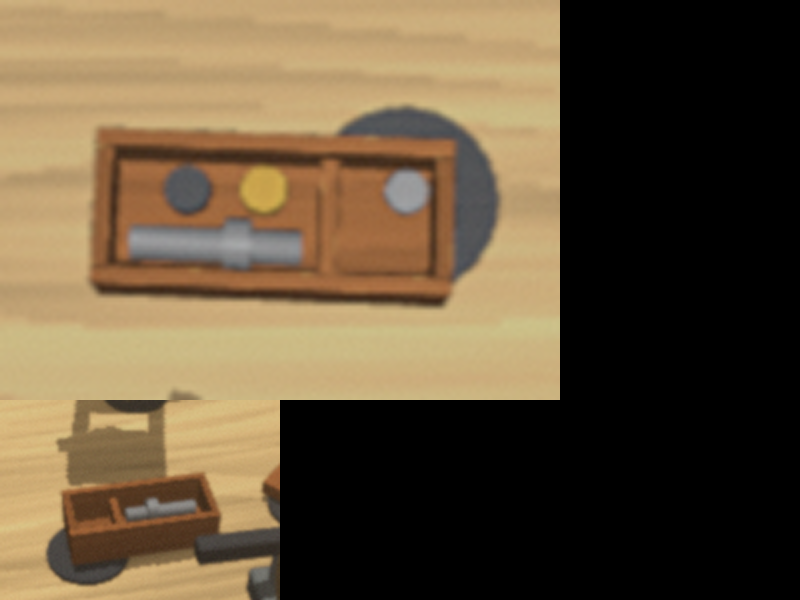

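The tray is clear of the robot. Its far rim edge runs from (98,130) to (456,142) in the crop, which is close to parallel. I'll fit the tray and bed edges more precisely.

```bash
cat > m2.py <<'E'
import sys
from h import *
t=load(sys.argv[1])
img=cv2.GaussianBlur(t['img'],(3,3),0).astype(float); g=img.mean(2)
def edge(xs,pred,half,z,sign,ch,name):
    P=[]
    for x in xs:
        y0=int(round(pred(x)))-half; d=sign*np.diff(ch[y0:y0+2*half+1,x]); k=int(np.argmax(d))
        if 0<k<len(d)-1:
            a,b,c=d[k-1:k+2]; k=k+.5*(a-c)/(a-2*b+c)
        P.append((x,y0+k+.5))
    W=np.array([ray(t,p,z)[:2] for p in P]).astype(np.float32)
    l=cv2.fitLine(W,cv2.DIST_HUBER,0,.01,.01).ravel(); n=np.array([-l[1],l[0]])
    print(name,'heading %.2f'%(np.degrees(np.arctan2(l[1],l[0]))%180),'res %.2f'%np.median(abs((W-l[2:])@n)),'at',W[0].round(1),W[-1].round(1))
far=lambda x:212.5+(x-264.5)*.0335; near=lambda x:251.5+(x-264)*.0255
blue=img[...,2]
edge(range(268,324),far,4,53,-1,blue,'tray far rim')
edge(range(268,348),near,3,53,-1,img[...,0],'tray near rim')
edge(list(range(320,425,3))+list(range(458,482,3)),lambda x:124.7+(x-400)*.07,5,85,-1,g,'bed front top edge')
edge(list(range(345,430,3)),lambda x:109.5+(x-400)*.07,5,85,-1,blue-0+0*g if 0 else (img[...,0]-blue),'bed front rail inner')
edge(list(range(285,455,3)),lambda x:57.5+(x-285)*.07,8,85,-1,(img[...,0]-blue),'rear rail far')
E
python3 m2.py top4
```

```text
tray far rim heading 87.46 res 0.14 at [631.5  65.4] [627.1 -32.2]
tray near rim heading 87.27 res 0.16 at [561.9  65.4] [555.  -73.3]
bed front top edge heading 85.33 res 0.16 at [788.  -28.7] [ 765.1 -307.3]
bed front rail inner heading 85.37 res 0.06 at [813.7 -73.2] [ 801.9 -221.1]
rear rail far heading 85.32 res 0.06 at [912.3  32.2] [ 888.  -267.9]
```

2.0° remain; three bed edges agree at 85.34°, and the tray is at 87.37°. I'll push about 4.8 mm beyond the last contact, then retreat.

move_arm(deltas=[{"gripper":-1,"dx":0.15,"dy":0.2,"dz":-0.1,"roll":0},{"gripper":-1,"dx":0.3,"dy":0.32,"dz":-0.25,"roll":0},{"gripper":-1,"dx":0.5,"dy":0.32,"dz":-0.4,"roll":0},{"gripper":-1,"dx":0.65,"dy":0.32,"dz":-0.5,"roll":0},{"gripper":-1,"dx":0.76,"dy":0.32,"dz":-0.5,"roll":0},{"gripper":-1,"dx":0.81,"dy":0.32,"dz":-0.5,"roll":0},{"gripper":-1,"dx":0.83,"dy":0.32,"dz":-0.5,"roll":0},{"gripper":-1,"dx":0.845,"dy":0.325,"dz":-0.5,"roll":0},{"gripper":-1,"dx":0.855,"dy":0.327,"dz":-0.5,"roll":0},{"gripper":-1,"dx":0.859,"dy":0.327,"dz":-0.5,"roll":0},{"gripper":-1,"dx":0.859,"dy":0.327,"dz":-0.5,"roll":0},{"gripper":-1,"dx":0.859,"dy":0.327,"dz":-0.5,"roll":0},{"gripper":-1,"dx":0.72,"dy":0.32,"dz":-0.5,"roll":0},{"gripper":-1,"dx":0.5,"dy":0.3,"dz":-0.4,"roll":0},{"gripper":-1,"dx":0.3,"dy":0.2,"dz":-0.2,"roll":0},{"gripper":-1,"dx":0.1,"dy":0.1,"dz":0,"roll":0},{"gripper":-1,"dx":0,"dy":0,"dz":0,"roll":0},{"gripper":-1,"dx":0,"dy":0,"dz":0,"roll":0},{"gripper":-1,"dx":0,"dy":0,"dz":0,"roll":0}])

```text
time_s: 7.75
tool_pos: [383.8, -7.4, 306.1]
tool_rot: [[-0.996, 0.084, 0.005], [0.084, 0.996, -0.001], [-0.006, -0.001, -1.0]]
contact_force: [0.7, -0.3, -0.8]
gripper_width: 0.3
gripper_force: 0.0
```

```bash
python3 -c "
from h import *
snap('top','top5')"; sed -i 's/^far=.*/k=.0355 if sys.argv[1]!="top4" else 0\nfar=lambda x:212.5+(x-264.5)*.0335+k*(x-341); near=lambda x:251.5+(x-264)*.0255+k*(x-341)/' m2.py; python3 m2.py top5
```

```text
tray far rim heading 86.05 res 0.10 at [634.2  65.4] [627.9 -32.3]
tray near rim heading 85.82 res 0.15 at [564.9  65.4] [554.7 -73.3]
bed front top edge heading 85.33 res 0.15 at [788.  -28.7] [ 765.1 -307.3]
bed front rail inner heading 85.43 res 0.06 at [813.6 -73.2] [ 802.1 -221.1]
rear rail far heading 85.32 res 0.07 at [912.3  32.2] [ 887.9 -267.9]
```

View pics/top5.png

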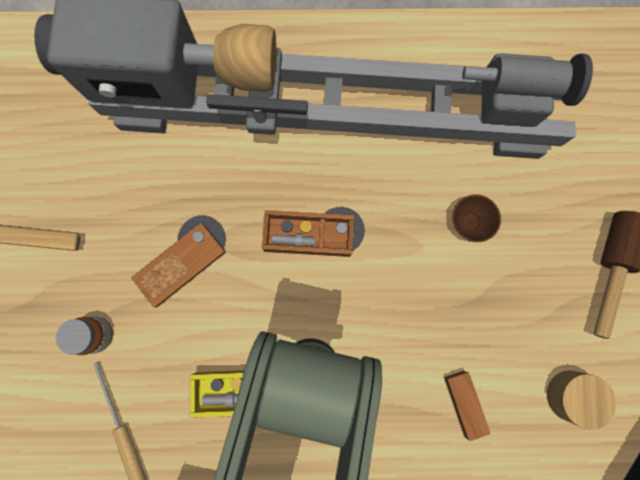

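Only about 0.5° remains. The board and bowl are unmoved, and the robot is clear. I'll repeat the push 1.2 mm deeper.

move_arm(deltas=[{"gripper":-1,"dx":0.15,"dy":0.2,"dz":-0.1,"roll":0},{"gripper":-1,"dx":0.3,"dy":0.32,"dz":-0.25,"roll":0},{"gripper":-1,"dx":0.5,"dy":0.32,"dz":-0.4,"roll":0},{"gripper":-1,"dx":0.65,"dy":0.32,"dz":-0.5,"roll":0},{"gripper":-1,"dx":0.76,"dy":0.32,"dz":-0.5,"roll":0},{"gripper":-1,"dx":0.81,"dy":0.32,"dz":-0.5,"roll":0},{"gripper":-1,"dx":0.83,"dy":0.32,"dz":-0.5,"roll":0},{"gripper":-1,"dx":0.845,"dy":0.325,"dz":-0.5,"roll":0},{"gripper":-1,"dx":0.858,"dy":0.327,"dz":-0.5,"roll":0},{"gripper":-1,"dx":0.865,"dy":0.327,"dz":-0.5,"roll":0},{"gripper":-1,"dx":0.865,"dy":0.327,"dz":-0.5,"roll":0},{"gripper":-1,"dx":0.865,"dy":0.327,"dz":-0.5,"roll":0},{"gripper":-1,"dx":0.72,"dy":0.32,"dz":-0.5,"roll":0},{"gripper":-1,"dx":0.5,"dy":0.3,"dz":-0.4,"roll":0},{"gripper":-1,"dx":0.3,"dy":0.2,"dz":-0.2,"roll":0},{"gripper":-1,"dx":0.1,"dy":0.1,"dz":0,"roll":0},{"gripper":-1,"dx":0,"dy":0,"dz":0,"roll":0},{"gripper":-1,"dx":0,"dy":0,"dz":0,"roll":0},{"gripper":-1,"dx":0,"dy":0,"dz":0,"roll":0}])

```text
time_s: 9.7
tool_pos: [383.4, -7.3, 305.7]
tool_rot: [[-0.996, 0.084, 0.004], [0.084, 0.996, -0.001], [-0.004, -0.001, -1.0]]
contact_force: [0.1, 0.4, 0.4]
gripper_width: 0.1
gripper_force: 0.0
```

```bash
python3 -c "
from h import *
snap('top','top6')"; python3 m2.py top6 | head -3; python3 -c "
from h import *
a,b=load('top1')['img'].astype(int),load('top6')['img'].astype(int)
for n,(y0,y1,x0,x1) in dict(board=(205,315,120,235),bowl=(185,250,440,510)).items(): print(n,abs(a-b)[y0:y1,x0:x1].mean())
print(bot.job_done())"
```

```text
tray far rim heading 85.44 res 0.08 at [635.9  65.4] [627.9 -32.3]
tray near rim heading 85.26 res 0.16 at [566.4  65.4] [554.5 -73.3]
bed front top edge heading 85.33 res 0.16 at [788.  -28.7] [ 765.1 -307.3]
board 6.120052700922266
bowl 5.176336996336996
the job is handed in; nothing more can be done
None
```

The tray now measures parallel to the lathe bed (85.35° against 85.33°), the board and bowl look unmoved, the arm is clear, and the job was handed in at about 9.8 s.

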